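# Count along the rack and push the sugar pot into its third bay

## Robot

A 6-joint arm with a two-finger parallel gripper is mounted at the origin on the work surface; the furniture and walls round the work are solid. World frame = base frame: x ahead of the robot, y to its left, z up, the work surface at z = 0. Lengths are in m, angles in rad, forces in N, time in s.
With the tool pointing down it reaches from about 0.3 to 0.75 m from the base axis. Payload 8.5 kg.
Tool frame: the origin (TCP) lies on the centre line of the jaws, within the pads' length; the fingertips stand robot.nose_length ahead of it and the grasp point (between the pads) lies 5 mm behind it (robot.nose_length is the distance from the TCP to the fingertips, in m); z points along the fingers, y is the line along which they close (so a half turn about z gives the same grasp; the last joint's range is limited). The gripper opens to 88 mm and grips with 3 to 60 N. Pads are 18 mm wide; open, the fingers measure 123 mm over their backs; the gripper's body (75 mm by 187 mm) begins 45 mm behind the grasp point.
Start: joints at [-1.482, 0.381, 1.297, -0, 1.464, -0.215], TCP at [0.165, -0.525, 0.253] pointing down, gripper open.
Joint ranges: [-3.11, 3.11], [-0.89, 2.33], [0.22, 2.48], [-1.42, 4.56], [0.17, 2.85], [-2.88, 2.88]. Speed limits (rad/s): [2.39, 2.39, 3.14, 3.14, 3.14, 3.14].

## Interface

Orientations are given as a 3x3 rotation matrix whose columns are the frame's x, y, z axes.
In Python, from station import robot gives the robot as it stands.
- The arm moves only by the tool step_arm, never from a script. Its argument "motion" is one flat list of numbers, 7 for each row, row after row: the shift along the tool's x, y, z each as a share of 0.02 m, from -1 to 1, then the turn, a rotation vector about the tool's x, y, z each as a share of 180 degrees, from -1 to 1, then the opening in per cent of the stroke, from 0 (shut) to 100 (fully open). In form: [dx, dy, dz, rx, ry, rz, claw, dx, dy, dz, rx, ry, rz, claw, ...]. A call has exactly 5 rows; each row shifts and turns the commanded pose from where the row before left it, along the tool's axes as they then stand; what a row does not reach is not made up. A row lasts 1/12 s, in which the tool goes at most 41.7 mm and 7.16 degrees, less where a joint would pass 70% of its speed; a pose out of reach is approached as far as the arm can. A call with a number of a shift or a turn outside -1 to 1 is refused whole. A call with a gripper value outside its range is refused whole. The fingers move at their own pace and stop on an object; "squeeze" is the grip in N (left out, the last holds). Time passes only in rows, so rows that do not move let the fingers close, or fill a call up. It gives the time, the measured TCP pose, the force, the opening and the grip force at its end, in the units of the state.
- robot.read_state(): the state, without advancing time (a new reading comes with each control period).
- robot.get_image(name): name is "side" or "top" or "wrist"; returns (picture, depth): 420x560x3 uint8, blue, green, red; 420x560 float32, m along the optical axis (not along the pixel's ray), 0 where there is no reading.
- robot.get_calibration(name): a dict with "mtx" (3x3 intrinsics, pixels), "k1" (the pictures are not rectified: a ray, as slopes to the right and down, at radius r is drawn at 1 + k1 r^2 times it, then the intrinsics apply), "world_to_cam" (4x4, takes a point from world to camera coordinates); the wrist camera has in their place "T_tool_cam" (4x4, takes a point from camera to tool coordinates, whose origin is the TCP and whose axes are the flange's). Camera axes: x right, y up, looking along -z (the intrinsics and any distortion apply to the point x, -y, -z); pixel columns grow to the right and rows downward; lengths in m; the calibration is good to about 2 mm. A picture is of the moment at which its call begins: read the wrist's pose just before it. get_calibration takes no time and is no camera call.
- robot.job_done(): hands the job in; it is judged then, once.
The state is a dict: "time_s": time; "q": joint angles; "joint_velocities": joint speeds; "effort": joint torques, N m; "tool_pos": TCP position; "ee_rot": TCP orientation; "force": force on the tool from outside, world axes, zero at the start; "moment": the same for the moment, N m; "grip_width": finger opening in m; "gripper_force": force on a finger pad.
Only numpy, scipy, OpenCV 4.12 (cv2) and the standard library are available. Lean on these libraries where they do the work, as an engineer would, in place of code of your own. Each camera call takes 0.05 s, during which the arm holds its last target. There are 200 camera calls.

## Task

Run a fingertip along the top rail of the wooden rack, counting the bays from its left end as the robot faces it: touch the rail behind the first bay, then the second, then the third, and go no further along it. Then push the white sugar pot across the worktop, never lifting it or tipping it over, into that third bay until it stands against the backboard, and let go of it. Leave the jars and the mill around it where they stand.

Things in the scene. Friction and masses are not known exactly. Their poses are not given: they have to be found in the camera images.
- rack: fixed wooden rack of 4 bays, 403 mm wide (y), 76 deep (x). Origin: on the worktop, mid-width; +x away from the robot, +y to its left end. Dividers 7 thick, 52 tall at y = 198, 99, 0, -99, -198 mm, from x = -37 to the backboard, 56 tall, front face at x = +25. Bays 92 wide, open in front and above, floored by the worktop; middles at y = 148.5 (first), 49.5, -49.5 (third), -148.5
- rail1: piece of the top rail behind the first (leftmost) bay: rigid wooden bar 14 mm deep (x = 25 to 39 mm of the rack), 97 long (y), 16 high, edges rounded. Origin: middle of its top face, 112 mm over the worktop; axes as the rack's. The four pieces lie in line, level, 2 mm apart, on uprights 12 mm thick behind the dividers; open between rail and backboard
- rail2: the same behind the second bay from the left
- rail3: the same behind the third bay from the left
- rail4: the same behind the fourth bay (right end), not to be touched
- sugar_pot: white lidded sugar pot, loose, 0.2 to 0.37 kg. Square with cut corners: 70 mm wide at the foot, 77 at 58 mm up (flats 44 wide, facing its x and y; 88 over corners), 88 high with the knob. Origin: centre of its underside. Starts in front of bays 2 to 4, turned up to 15 degrees to the rack; seated, its origin is at x = -7 to -17 mm of the rack. Pushed 45 mm up or lower it slides without tipping
- honey_jar: glass honey jar with a white lid, about 58x62 mm and 99 mm tall, origin at the centre of its underside. Stands in an end bay (the first or the fourth). A bystander
- spice_jar: small square glass spice jar with a yellow cap, 42x42 mm and 96 mm tall, origin at the centre of its underside. Stands in the other end bay. A bystander
- salt_mill: slim grey turned metal mill, 29 mm across and 97 mm tall, origin at the centre of its underside. Stands in front of the left end of the rack. A bystander, easily knocked over
- spice_jar_dark: small spice jar with a dark cap, 44x44 mm and 105 mm tall, origin at the centre of its underside. Stands beyond the right end of the rack. A bystander
Things that resemble listed ones, but are neither listed nor needed, are in the scene too. Of the things that look like the sugar_pot, the middle-sized one is meant.

How it is judged:
By the outcome, as a careful person would: the job done as asked, in the order asked, and still so for the second after the job is handed in, with the robot touching nothing.
It also fails if it takes over 72 s, if anything falls off the work surface, if the arm or the gripper's body presses on something with over 40 N, if the wrist force passes 120 N, or if a joint passes its speed limit or range.

## Working session

There is one attempt and no reset: what is moved stays moved. The work goes in short steps, Python scripts to look and compute and a tool call to move; the robot and the scene stay as the last step left them, time stands still between calls to the robot, and variables do not carry over. Pictures are saved under pics/ and viewed, at most 10 in all, crops included, and the job is handed in when it is done.

Besides the shell and the picture viewer there is one more tool, called after "Request:" in YAML: its name, and indented under it one key for each argument. step_arm: Moves the arm, as the interface text tells. Its arguments: {"type":"object","properties":{"motion":{"type":"array","items":{"type":"number"}},"squeeze":{"type":"number"}},"required":["motion"]}

```bash
mkdir -p pics; cat > h.py <<'E'
import numpy as np, cv2
from station import robot
def pts(name):
    s=robot.read_state(); im,d=robot.get_image(name); c=robot.get_calibration(name)
    K=np.array(c["mtx"]);k1=c["k1"];h,w=d.shape
    u,v=np.meshgrid(np.arange(w),np.arange(h))
    P=cv2.undistortPoints(np.stack([u,v],-1).reshape(-1,1,2).astype(np.float64),K,np.array([k1,0,0,0.])).reshape(h,w,2)
    X=np.stack([P[...,0]*d,-P[...,1]*d,-d,np.ones_like(d)],-1)
    if "world_to_cam" in c: T=np.linalg.inv(np.array(c["world_to_cam"]))
    else:
        T=np.eye(4);T[:3,:3]=np.array(s["ee_rot"]).reshape(3,3);T[:3,3]=s["tool_pos"];T=T@np.array(c["T_tool_cam"])
    W=(X@T.T)[...,:3]; W[d==0]=np.nan
    return im,W
E
python3 - <<'E'
from h import *
print(robot.read_state(), robot.nose_length)
a,W=pts("top");b,V=pts("side")
np.savez("a.npz",W=W,V=V,a=a,b=b)
cv2.imwrite("pics/top.png",a);cv2.imwrite("pics/side.png",b)
E
```

```text
{'time_s': 0.0, 'q': array([-1.48229437e+00,  3.81183156e-01,  1.29824771e+00,  1.76366220e-05,
        1.46358003e+00, -2.15291019e-01]), 'joint_velocities': array([ 0.00044542,  0.00034709, -0.00019919,  0.00066819,  0.00035121,
        0.00087327]), 'effort': array([-6.17838650e-04, -4.37929130e+01, -2.24560225e+01,  7.13139097e-02,
        3.53691133e-02, -1.25407801e-04]), 'tool_pos': array([ 0.16451144, -0.52455365,  0.25214905]), 'ee_rot': array([[ 9.54209305e-01,  2.99139749e-01, -1.07887172e-04],
       [ 2.99139598e-01, -9.54208311e-01,  1.41424684e-03],
       [ 3.20110610e-04, -1.38176082e-03, -9.99998994e-01]]), 'force': array([-0.30864807, -0.54954152, -0.70281481]), 'moment': array([ 0.00326584, -0.00661262,  0.04218877]), 'gripper_force': 0.0, 'grip_width': 0.08812598041802473} 0.014
```

View pics/top.png

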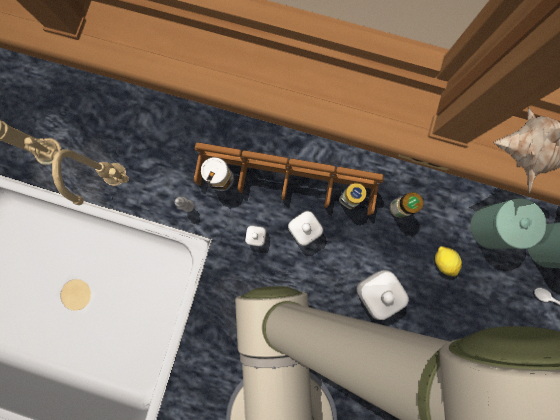

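View pics/side.png

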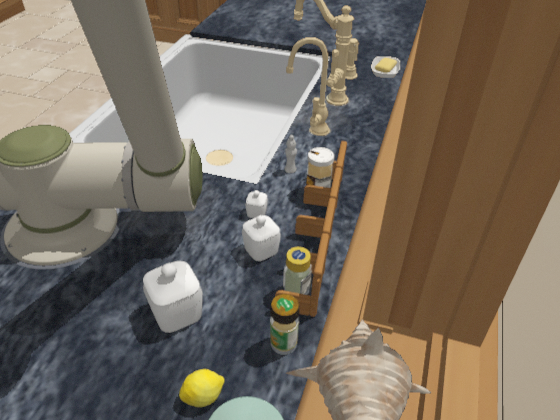

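The top view shows the rack from (197,150) to (380,185), with the honey jar at (216,174) in bay 1 and the spice jar at (353,195) in bay 4. The mill is at (183,204), the dark jar at (407,205), and the middle-sized pot at (306,229). The small pot is at (256,236) and the big one at (383,295).

```bash
python3 - <<'E'
from h import *
f=np.load("a.npz")
for n in "WV":
    P=f[n]; im=f["a" if n=="W" else "b"]
    print(n)
    # rail top: brown, z .105-.118
    h=cv2.cvtColor(im,cv2.COLOR_BGR2HSV)
    m=(abs(P[...,2]-.112)<.006)&(h[...,0]<16)&(h[...,1]>110)
    if n=="W": m[:130]=0;m[215:]=0;m[:,:190]=0;m[:,385:]=0
    else: m[:135]=0;m[320:]=0;m[:,:290]=0;m[:,350:]=0
    k,l,st,_=cv2.connectedComponentsWithStats(m.astype(np.uint8))
    for i in range(1,k):
        if st[i,4]>40:
            q=P[l==i];r=cv2.minAreaRect((q[:,:2]*1000).astype(np.float32));print("rail",st[i],q.mean(0).round(4),r)
    q=P[m];print(len(q),cv2.minAreaRect((q[:,:2]*1000).astype(np.float32)),q[:,2].mean())
W=f["W"]
def box(c,r,s,zl,zh):
    q=W[r-s:r+s,c-s:c+s].reshape(-1,3);q=q[(q[:,2]>zl)&(q[:,2]<zh)]
    print(c,r,len(q),q.mean(0).round(4),q[:,2].max().round(3),cv2.minAreaRect((q[:,:2]*1000).astype(np.float32)))
box(306,229,24,.05,.2);box(306,227,12,.078,.2)
box(256,236,16,.03,.2);box(183,204,14,.03,.2);box(353,195,16,.085,.1);box(216,174,18,.085,.105);box(407,205,18,.09,.2);box(383,295,35,.05,.2)
print(W[260,300],W[120,300],W[60,300])
# pot from side
V=f["V"];q=V[210:262,240:285].reshape(-1,3);q=q[(q[:,2]>.05)&(q[:,2]<.1)];print("side pot",len(q),q.mean(0),cv2.minAreaRect((q[:,:2]*1000).astype(np.float32)))
# behind rail: anything tall (wall)
for r in range(60,160,10): print(r,W[r,230].round(3),W[r,330].round(3))
im=cv2.resize(f["a"][130:270,170:430],None,fx=3,fy=3,interpolation=cv2.INTER_CUBIC);cv2.imwrite("pics/c.png",im)
E
```

```text
W
rail [195 143  46  13 311] [0.5786 0.1466 0.1108] ((579.543212890625, 147.0252685546875), (96.06324768066406, 14.720196723937988), 81.88462829589844)
rail [242 150  46  14 306] [0.5639 0.0491 0.1109] ((564.5223999023438, 49.24310302734375), (95.62181091308594, 14.202336311340332), 81.55623626708984)
rail [289 159  94  22 628] [ 0.5418 -0.0969  0.1108] ((542.2396240234375, -97.18428039550781), (193.9827880859375, 14.52589225769043), 81.49267578125)
1245 ((557.1761474609375, 0.729400634765625), (392.08209228515625, 14.848031044006348), 81.35848999023438) 0.11080704297481715
V
rail [334 149   9  29  50] [0.5704 0.1076 0.1097] ((574.0730590820312, 109.87788391113281), (107.78730010986328, 13.42736530303955), 81.22933197021484)
rail [315 244   8  22  47] [ 0.5296 -0.1538  0.1099] ((530.4599609375, -154.8563995361328), (53.90622329711914, 6.996094226837158), 81.7085189819336)
375 ((556.7982788085938, -4.3780670166015625), (396.0173034667969, 14.067028999328613), 81.40591430664062) 0.10943839185740747
306 229 757 [ 0.422  -0.0399  0.0666] 0.089 ((422.743408203125, -40.29241180419922), (61
[... 1103 characters left out ...]
0.6247572  -0.02074013  0.16754568] [ 0.744553   -0.0180002   0.17145842]
side pot 771 [ 0.42399446 -0.0548209   0.0647929 ] ((423.9964904785156, -45.64167785644531), (61.50118637084961, 59.88157653808594), 35.57689666748047)
60 [0.743 0.12  0.17 ] [ 0.74  -0.075  0.182]
70 [0.723 0.119 0.168] [ 0.726 -0.077  0.17 ]
80 [0.701 0.118 0.172] [ 0.707 -0.078  0.167]
90 [0.681 0.117 0.171] [ 0.685 -0.077  0.171]
100 [0.662 0.116 0.168] [ 0.665 -0.078  0.17 ]
110 [0.698 0.14  0.009] [ 0.645 -0.078  0.169]
120 [ 0.678  0.141 -0.003] [ 0.625 -0.078  0.171]
130 [ 0.653  0.139 -0.002] [ 0.607 -0.079  0.166]
140 [ 0.629  0.138 -0.002] [ 0.634 -0.097  0.   ]
150 [0.577 0.121 0.11 ] [ 0.61  -0.097  0.   ]
```

View pics/c.png

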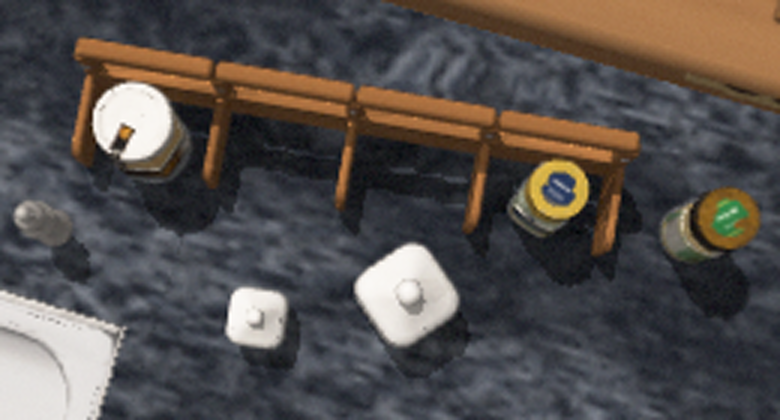

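The crop confirms it. Bay 3 lies at crop x 355-490 and is empty, and the middle pot (centre 408,293) looks rotated and stands slightly right of the bay's middle. Next I'll get the pot's yaw, the ledge's clearance and the obstacles on the path.

```bash
cat >> h.py <<'E'
yaw=np.radians(-8.6); RX=np.array([np.cos(yaw),np.sin(yaw)]); RY=np.array([-np.sin(yaw),np.cos(yaw)])
O=np.array([.5572,.0007])-.032*RX
def rk(p): p=np.asarray(p)[...,:2]-O; return np.stack([p@RX,p@RY],-1)
def wd(x,y): return O+x*RX+y*RY
def octfit(q):   # q: outline pts (mm) of the pot; fit centre, yaw, scale of cut square
    from scipy.optimize import least_squares
    def f(p):
        d=q-p[:2]; a=np.arctan2(d[:,1],d[:,0])-p[2]
        a1=(a+np.pi/4)%(np.pi/2)-np.pi/4; a2=a%(np.pi/2)-np.pi/4
        r=np.hypot(*d.T); h=p[3]
        return np.maximum(r*np.cos(a1)/h,r*np.cos(a2)/(h*1.13))*h-h
    return min((least_squares(f,[*q.mean(0),t,36],loss="soft_l1") for t in np.radians([-50,-30,-10,10,25])),key=lambda s:s.cost)
E
python3 - <<'E'
from h import *
f=np.load("a.npz");W=f["W"]
r=rk(W)
# ledge edge: z .14-.2
m=(W[...,2]>.14)&(W[...,2]<.2)&(W[...,0]>.5)
for y in np.arange(-.3,.3,.06):
    s=m&(abs(r[...,1]-y)<.01); print("ledge y",y.round(2), (r[...,0][s].min().round(3) if s.any() else None))
# obstacles near path
A=np.array([.165,-.525]);B=np.array([.58,.15]);u=(B-A)/np.linalg.norm(B-A)
for n in "WV":
    P=f[n];d=P[...,:2]-A;t=d@u;c=d@np.array([-u[1],u[0]])
    for t0 in np.arange(-.1,.95,.1):
        s=(t>t0)&(t<t0+.1)&(abs(c)<.13)&(P[...,2]>.13)
        if s.sum()>5: print(n,t0.round(1),s.sum(),np.percentile(P[...,2][s],[50,98]).round(3),P[s].mean(0).round(2))
# pot
im=f["a"].copy()
hsv=cv2.cvtColor(im,cv2.COLOR_BGR2HSV)
k=((hsv[...,1]<60)&(hsv[...,2]>120)).astype(np.uint8); z=np.zeros_like(k); z[205:255,280:332]=k[205:255,280:332]
n,l,st,_=cv2.connectedComponentsWithStats(z);i=1+st[1:,4].argmax();print(st[i])
c=max(cv2.findContours((l==i).astype(np.uint8),0,1)[0],key=len)[:,0].astype(float)
cal=robot.get_calibration("top");T=np.linalg.inv(np.array(cal["world_to_cam"]))
p=cv2.undistortPoints(c.reshape(-1,1,2),np.array(cal["mtx"]),np.array([cal["k1"],0,0,0.]))[:,0]
D=np.c_[p[:,0],-p[:,1],-np.ones(len(p))]@T[:3,:3].T;C=T[:3,3];X=C+D*((.058-C[2])/D[:,2])[:,None]
print("cam",C.round(3))
q=X[:,:2]*1000
s=octfit(q);print(s.x,np.degrees(s.x[2]),s.cost,"rack rel",np.degrees(s.x[2]-yaw),rk(s.x[:2]/1000))
for a in range(0,180,15):
    e=np.array([np.cos(np.radians(a)+yaw),np.sin(np.radians(a)+yaw)]);print(a,np.ptp(q@e).round(1),end="; ")
for n,c_,r_ in (("rail1",.032,.1485),("rail3",.032,-.0495)): print(n,wd(c_,r_))
E
```

```text
ledge y -0.3 0.061
ledge y -0.24 0.068
ledge y -0.18 0.075
ledge y -0.12 0.081
ledge y -0.06 0.088
ledge y 0.0 0.094
ledge y 0.06 0.101
ledge y 0.12 0.108
ledge y 0.18 0.115
ledge y 0.24 0.122
W 0.3 7215 [0.667 0.684] [ 0.29 -0.15  0.66]
W 0.4 6286 [0.623 0.668] [ 0.29 -0.12  0.59]
W 0.6 226 [0.166 0.172] [ 0.62 -0.01  0.17]
W 0.7 989 [0.169 0.172] [0.66 0.06 0.17]
W 0.8 1686 [0.169 0.172] [0.69 0.15 0.17]
W 0.9 2365 [0.169 0.172] [0.73 0.24 0.17]
V 0.3 4107 [0.484 0.529] [ 0.27 -0.16  0.48]
V 0.4 1278 [0.405 0.5  ] [ 0.28 -0.11  0.41]
V 0.6 103 [0.167 0.171] [ 0.63 -0.01  0.17]
V 0.7 457 [0.169 0.171] [0.65 0.06 0.17]
V 0.8 375 [0.168 0.171] [0.68 0.15 0.17]
V 0.9 266 [0.168 0.171] [0.7  0.26 0.17]
[288 211  35  34 790]
cam [0.371 0.    0.929]
[423.60838296 -39.7465805   -0.94208993  30.67048464] -53.97777699251851 26.15284666025632 rack rel -45.377776992518505 [-0.09404137 -0.05996848]
0 73.0; 15 70.9; 30 67.4; 45 62.4; 60 67.7; 75 72.5; 90 74.5; 105 72.6; 120 68.1; 135 62.6; 150 67.9; 165 71.8; rail1 [0.579406   0.14753032]
rail3 [ 0.549798   -0.04824344]
```

```bash
cat >> h.py <<'E'
from scipy.spatial.transform import Rotation as Ro
def tgt(x,y,z,tilt=25,dy=0):   # TCP pose with the fingertip centre at rack x,y and height z, tool x along rack x (+dy deg yaw)
    R=(Ro.from_euler("z",np.degrees(yaw)+dy,degrees=True)*Ro.from_euler("x",180,degrees=True)*Ro.from_euler("y",tilt,degrees=True)).as_matrix()
    return np.r_[wd(x,y),z]-robot.nose_length*R[:,2],R
def plan(steps,p=None,R=None):  # steps: list of (pos,R,nrows,claw)
    s=robot.read_state()
    p=np.array(s["tool_pos"]) if p is None else p; R=np.array(s["ee_rot"]).reshape(3,3) if R is None else R
    out=[]
    for P,G,n,cl in steps:
        for i in range(n):
            k=n-i; v=R.T@(P-p)/k/.02; w=Ro.from_matrix(R.T@G).as_rotvec()/k/np.pi
            v=np.clip(v.round(2),-1,1); w=w.round(4)
            w=np.clip(w,-.0395,.0395)
            p=p+R@v*.02; R=R@Ro.from_rotvec(w*np.pi).as_matrix()
            out.append([*(float(a) for a in v),*(float(a) for a in w),cl])
    for i in range(0,len(out),5): print([round(x,4)+0 for r in out[i:i+5] for x in r])
    print("end",p.round(4),"rack",rk(p).round(4))
E
python3 - <<'E'
from h import *
P,R=tgt(.040,.1485,.156)
R0=tgt(0,0,0,0)[1]
s=robot.read_state();p0=np.array(s["tool_pos"])
a=p0+(P-p0)*.3;a[2]=.253;b=P.copy();b[2]=.23
plan([(a,R0,10,0),(b,R,20,0),(P,R,5,0)])
E
```

```text
[0.9, -0.77, 0.0, 0.0, 0.0, 0.0144, 0, 0.86, -0.81, 0.0, 0.0, 0.0, 0.0145, 0, 0.82, -0.85, 0.0, -0.0001, 0.0, 0.0144, 0, 0.79, -0.89, 0.0, 0.0, 0.0, 0.0145, 0, 0.74, -0.93, 0.0, -0.0001, 0.0, 0.0144, 0]
[0.7, -0.96, -0.01, 0.0, 0.0, 0.0145, 0, 0.66, -0.99, -0.01, -0.0001, 0.0, 0.0144, 0, 0.61, -1.0, 0.0, 0.0, 0.0, 0.0145, 0, 0.56, -1.0, -0.01, -0.0001, 0.0, 0.0144, 0, 0.52, -1.0, 0.0, 0.0, 0.0, 0.0145, 0]
[0.55, -1.0, 0.06, 0.0, 0.0069, 0.0, 0, 0.54, -1.0, 0.07, 0.0, 0.0069, 0.0, 0, 0.54, -1.0, 0.08, 0.0, 0.007, 0.0, 0, 0.54, -1.0, 0.09, 0.0, 0.0069, 0.0, 0, 0.54, -1.0, 0.1, 0.0, 0.007, 0.0, 0]
[0.54, -1.0, 0.12, 0.0, 0.0069, 0.0, 0, 0.53, -1.0, 0.13, 0.0, 0.007, 0.0, 0, 0.53, -1.0, 0.14, 0.0, 0.0069, 0.0, 0, 0.53, -1.0, 0.15, 0.0, 0.007, 0.0, 0, 0.52, -1.0, 0.16, 0.0, 0.0069, 0.0, 0]
[0.52, -1.0, 0.17, 0.0, 0.007, 0.0, 0, 0.52, -1.0, 0.19, 0.0, 0.0069, 0.0, 0, 0.51, -1.0, 0.2, 0.0, 0.007, 0.0, 0, 0.51, -1.0, 0.21, 0.0, 0.0069, 0.0, 0, 0.5, -1.0, 0.22, 0.0, 0.007, 0.0, 0]
[0.5, -1.0, 0.23, 0.0, 0.0069, 0.0, 0, 0.49, -1.0, 0.24, 0.0, 0.007, 0.0, 0, 0.49, -1.0, 0.25, 0.0, 0.0069, 0.0, 0, 0.48, -1.0, 0.26, 0.0, 0.007, 0.0, 0, 0.47, -1.0, 0.27, 0.0, 0.0069, 0.0, 0]
[-0.26, -1.0, 0.56, 0.0, 0.0, 0.0, 0, -0.26, -1.0, 0.55, 0.0, 0.0, 0.0, 0, -0.26, -1.0, 0.56, 0.0, 0.0, 0.0, 0, -0.26, -1.0, 0.55, 0.0, 0.0, 0.0, 0, -0.25, -1.0, 0.56, 0.0, 0.0, 0.0, 0]
end [0.5798 0.1362 0.1687] rack [0.0341 0.1374]
```

Request:
step_arm:
  motion: [0.9,-0.8,0,0,0,0.0145,0,0.85,-0.8,0,0,0,0.0145,0,0.8,-0.85,0,0,0,0.0145,0,0.8,-0.9,0,0,0,0.0145,0,0.75,-0.9,0,0,0,0.0145,0]
  squeeze: 10

```text
time_s: 0.52
tool_pos: [0.2272, -0.423, 0.2525]
ee_rot: [[0.997, 0.073, -0.0], [0.073, -0.997, 0.001], [-0.0, -0.001, -1.0]]
force: [0.6, -0.8, 1.2]
grip_width: 0.0567
gripper_force: 0.0
```

Request:
step_arm:
  motion: [0.7,-1,0,0,0,0.0145,0,0.65,-1,0,0,0,0.0145,0,0.6,-1,0,0,0,0.0145,0,0.55,-1,0,0,0,0.0145,0,0.5,-1,0,0,0,0.0145,0]

```text
time_s: 0.93
tool_pos: [0.2886, -0.3237, 0.2526]
ee_rot: [[0.988, -0.153, -0.0], [-0.153, -0.988, 0.001], [-0.0, -0.0, -1.0]]
force: [1.5, -0.2, 0.4]
grip_width: 0.0236
gripper_force: 0.0
```

Request:
step_arm:
  motion: [0.55,-1,0.06,0,0.007,0,0,0.55,-1,0.06,0,0.007,0,0,0.55,-1,0.08,0,0.007,0,0,0.55,-1,0.1,0,0.007,0,0,0.55,-1,0.1,0,0.007,0,0]

```text
time_s: 1.35
tool_pos: [0.3584, -0.2333, 0.2469]
ee_rot: [[0.982, -0.151, 0.109], [-0.15, -0.988, -0.016], [0.11, -0.001, -0.994]]
force: [0.8, -0.5, 0.1]
grip_width: 0.0006
gripper_force: 0.0
```

Request:
step_arm:
  motion: [0.55,-1,0.12,0,0.007,0,0,0.55,-1,0.12,0,0.007,0,0,0.5,-1,0.14,0,0.007,0,0,0.5,-1,0.16,0,0.007,0,0,0.5,-1,0.16,0,0.007,0,0]

```text
time_s: 1.77
tool_pos: [0.4264, -0.1425, 0.241]
ee_rot: [[0.965, -0.151, 0.216], [-0.148, -0.989, -0.033], [0.219, -0.0, -0.976]]
force: [0.3, 0.8, 0.3]
grip_width: 0.0006
gripper_force: 0.0
```

Request:
step_arm:
  motion: [0.5,-1,0.18,0,0.007,0,0,0.5,-1,0.2,0,0.007,0,0,0.5,-1,0.2,0,0.007,0,0,0.5,-1,0.2,0,0.007,0,0,0.5,-1,0.2,0,0.007,0,0]

```text
time_s: 2.18
tool_pos: [0.4943, -0.0518, 0.2351]
ee_rot: [[0.935, -0.151, 0.321], [-0.143, -0.989, -0.049], [0.324, -0.0, -0.946]]
force: [1.2, -1.1, -0.1]
grip_width: 0.0004
gripper_force: 0.0
```

```bash
python3 - <<'E'
from h import *
s=robot.read_state();print(s["time_s"],s["tool_pos"],rk(s["tool_pos"]),s["force"],s["grip_width"])
P,R=tgt(.040,.1485,.126)
b=P.copy();b[2]=.18
plan([(b,R,10,0),(P,R,5,0)])
# pot from wrist
im,W=pts("wrist");cv2.imwrite("pics/w1.png",im)
E
```

```text
2.1833 [ 0.49431319 -0.0517889   0.23510809] [-0.02233079 -0.06130253] [ 1.19292349 -1.11972886 -0.12538903] 0.00038087409161120827
[0.18, -1.0, 0.35, 0.0, 0.0034, 0.0, 0, 0.17, -1.0, 0.35, 0.0, 0.0034, -0.0001, 0, 0.17, -1.0, 0.36, 0.0, 0.0034, 0.0, 0, 0.16, -1.0, 0.36, 0.0, 0.0034, -0.0001, 0, 0.16, -1.0, 0.36, 0.0, 0.0034, 0.0, 0]
[0.16, -1.0, 0.36, 0.0, 0.0033, -0.0001, 0, 0.15, -1.0, 0.36, 0.0, 0.0034, 0.0, 0, 0.15, -1.0, 0.36, 0.0, 0.0033, -0.0001, 0, 0.15, -1.0, 0.37, 0.0, 0.0034, 0.0, 0, 0.14, -1.0, 0.37, 0.0001, 0.0033, -0.0001, 0]
[-0.17, -0.1, 0.37, 0.0, 0.0, 0.0, 0, -0.17, -0.1, 0.38, 0.0, 0.0, 0.0, 0, -0.18, -0.1, 0.37, 0.0, 0.0, 0.0, 0, -0.17, -0.1, 0.38, 0.0, 0.0, 0.0, 0, -0.18, -0.09, 0.37, 0.0, 0.0, 0.0, 0]
end [0.5814 0.1472 0.1387] rack [0.0341 0.1484]
```

View pics/w1.png

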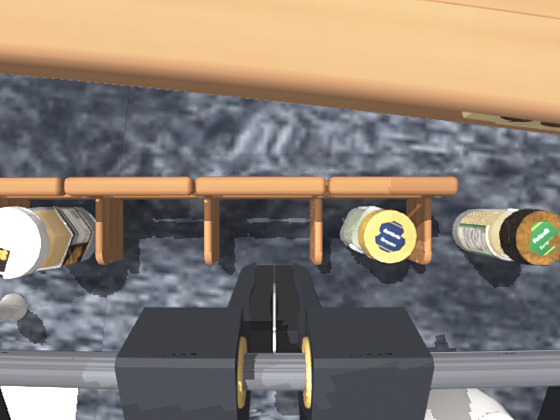

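The wrist view shows the rails level across row 185, so the rack's yaw is right. The closed fingers at (275,270) are in the middle, and the pots are hidden behind the gripper.

Request:
step_arm:
  motion: [0.16,-1,0.36,0,0.0034,0,0,0.16,-1,0.36,0,0.0034,0,0,0.16,-1,0.36,0,0.0034,0,0,0.16,-1,0.36,0,0.0034,0,0,0.16,-1,0.36,0,0.0034,0,0]

```text
time_s: 2.65
tool_pos: [0.5362, 0.0427, 0.2066]
ee_rot: [[0.917, -0.151, 0.369], [-0.14, -0.989, -0.057], [0.374, 0.0, -0.928]]
force: [-0.8, -0.4, 0.2]
grip_width: 0.0006
gripper_force: 0.0
```

Request:
step_arm:
  motion: [0.16,-1,0.36,0,0.0034,0,0,0.16,-1,0.36,0,0.0034,0,0,0.16,-1,0.36,0,0.0034,0,0,0.14,-1,0.36,0,0.0034,0,0,0.14,-1,0.36,0,0.0034,0,0]

```text
time_s: 3.07
tool_pos: [0.5792, 0.1373, 0.1794]
ee_rot: [[0.896, -0.151, 0.418], [-0.137, -0.989, -0.064], [0.423, 0.0, -0.906]]
force: [0.2, -0.4, 0.1]
grip_width: 0.0003
gripper_force: 0.0
```

Request:
step_arm:
  motion: [-0.2,-0.15,0.4,0,0,0,0,-0.2,-0.15,0.4,0,0,0,0,-0.2,-0.1,0.4,0,0,0,0,-0.2,-0.1,0.3,0,0,0,0,0,0,0,0,0,0,0]

```text
time_s: 3.48
tool_pos: [0.5778, 0.146, 0.1441]
ee_rot: [[0.897, -0.152, 0.415], [-0.138, -0.988, -0.065], [0.42, 0.001, -0.908]]
force: [-0.4, 0.8, -0.4]
grip_width: 0.0003
gripper_force: 0.0
```

```bash
python3 - <<'E'
from h import *
s=robot.read_state();R=np.array(s["ee_rot"]);t=s["tool_pos"]+.014*R[:,2];e=t-R[:,0]*.009
print(s["time_s"],s["tool_pos"],rk(s["tool_pos"]),"tip",rk(t),t[2],"edge",rk(e),e[2],s["force"],np.degrees(np.arcsin(R[0:2,2]@RX)))
E
```

```text
3.4833 [0.57781963 0.14602138 0.14414919] [0.03065711 0.14677081] tip [0.03653589 0.14674632] 0.13144331149418187 edge [0.02836784 0.14676271] 0.12766407244132694 [-0.43263176  0.83890143 -0.37478037] 24.82907061547202
```

Request:
step_arm:
  motion: [-0.03,0,0.16,0,0,0,0,-0.03,0,0.16,0,0,0,0,-0.03,0,0.16,0,0,0,0,-0.03,0,0.16,0,0,0,0,0,0,0,0,0,0,0]

```text
time_s: 3.9
tool_pos: [0.582, 0.1459, 0.1329]
ee_rot: [[0.896, -0.151, 0.417], [-0.137, -0.988, -0.064], [0.422, 0.0, -0.906]]
force: [0.4, -0.1, 0.1]
grip_width: 0.0006
gripper_force: 0.0
```

Request:
step_arm:
  motion: [-0.02,0,0.045,0,0,0,0,-0.02,0,0.045,0,0,0,0,0,0,0,0,0,0,0,0,0,0,0,0,0,0,0,0,0,0,0,0,0]

```text
time_s: 4.32
tool_pos: [0.5821, 0.1461, 0.1316]
ee_rot: [[0.896, -0.151, 0.418], [-0.137, -0.989, -0.064], [0.423, -0.0, -0.906]]
force: [0.7, 0.3, -0.3]
grip_width: 0.0003
gripper_force: 0.0
```

Request:
step_arm:
  motion: [-0.02,0,0.045,0,0,0,0,-0.02,0,0.045,0,0,0,0,0,0,0,0,0,0,0,0,0,0,0,0,0,0,0,0,0,0,0,0,0]

```text
time_s: 4.73
tool_pos: [0.5821, 0.1461, 0.1295]
ee_rot: [[0.896, -0.151, 0.418], [-0.137, -0.989, -0.064], [0.423, 0.0, -0.906]]
force: [0.1, -0.5, 0.1]
grip_width: 0.0003
gripper_force: 0.0
```

Request:
step_arm:
  motion: [-0.02,0,0.045,0,0,0,0,0,0,0,0,0,0,0,0,0,0,0,0,0,0,0,0,0,0,0,0,0,0,0,0,0,0,0,0]

```text
time_s: 5.15
tool_pos: [0.5822, 0.1461, 0.1287]
ee_rot: [[0.896, -0.151, 0.419], [-0.137, -0.989, -0.064], [0.423, -0.0, -0.906]]
force: [-2.3, -0.1, 4.7]
grip_width: 0.0007
gripper_force: 2.0
```

Request:
step_arm:
  motion: [-0.01,0,0.022,0,0,0,0,0,0.3,0,0,0,0,0,0,0.5,0,0,0,0,0,0,0.5,0,0,0,0,0,0,0.5,0,0,0,0,0]

```text
time_s: 5.57
tool_pos: [0.5773, 0.1106, 0.1287]
ee_rot: [[0.895, -0.151, 0.421], [-0.137, -0.989, -0.063], [0.425, -0.001, -0.905]]
force: [1.2, 4.1, 4.5]
grip_width: 0.0007
gripper_force: 2.4
```

Request:
step_arm:
  motion: [0,0.5,0,0,0,0,0,0,0.5,0,0,0,0,0,0,0.5,0,0,0,0,0,0,0.5,0,0,0,0,0,0,0.5,0,0,0,0,0]

```text
time_s: 5.98
tool_pos: [0.5697, 0.061, 0.1287]
ee_rot: [[0.895, -0.151, 0.42], [-0.137, -0.989, -0.063], [0.425, -0.001, -0.905]]
force: [0.2, 3.8, 5.5]
grip_width: 0.0008
gripper_force: 2.5
```

Request:
step_arm:
  motion: [0,0.5,0,0,0,0,0,0,0.5,0,0,0,0,0,0,0.5,0,0,0,0,0,0,0.5,0,0,0,0,0,0,0.5,0,0,0,0,0]

```text
time_s: 6.4
tool_pos: [0.5621, 0.0115, 0.1287]
ee_rot: [[0.895, -0.151, 0.42], [-0.137, -0.989, -0.064], [0.425, -0.001, -0.905]]
force: [1.0, 4.7, 4.4]
grip_width: 0.0006
gripper_force: 2.6
```

Request:
step_arm:
  motion: [0,0.5,0,0,0,0,0,0,0.5,0,0,0,0,0,0,0.5,0,0,0,0,0,0,0.5,0,0,0,0,0,0,0.3,0,0,0,0,0]

```text
time_s: 6.82
tool_pos: [0.5551, -0.0344, 0.1287]
ee_rot: [[0.895, -0.152, 0.42], [-0.138, -0.988, -0.064], [0.425, -0.0, -0.905]]
force: [-0.1, 4.3, 5.4]
grip_width: 0.0001
gripper_force: 2.8
```

Request:
step_arm:
  motion: [0,0,0,0,0,0,0,0,0,0,0,0,0,0,0.2,0,-0.45,0,0,0,0,0.4,0,-0.9,0,0,0,0,0.4,0,-0.9,0,0,0,0]

```text
time_s: 7.23
tool_pos: [0.5532, -0.0337, 0.1769]
ee_rot: [[0.897, -0.151, 0.416], [-0.137, -0.988, -0.063], [0.421, -0.0, -0.907]]
force: [0.6, -0.5, 0.2]
grip_width: 0.0004
gripper_force: 0.0
```

```bash
python3 - <<'E'
from h import *
s=robot.read_state();print(s["force"],rk(s["tool_pos"]))
# go back, up, toward a place in front of the pot to look
P,R=tgt(-.20,-.06,.24)
plan([(P,R,15,0)])
E
```

```text
[ 0.56357265 -0.52371748  0.16916388] [ 0.03318332 -0.03457125]
[-0.62, 0.09, -0.56, 0.0, 0.0, 0.0, 0, -0.62, 0.09, -0.56, 0.0, 0.0001, 0.0, 0, -0.62, 0.09, -0.57, 0.0, 0.0, 0.0, 0, -0.62, 0.09, -0.56, 0.0, 0.0001, 0.0, 0, -0.62, 0.08, -0.57, 0.0, 0.0, -0.0001, 0]
[-0.61, 0.09, -0.56, 0.0, 0.0001, 0.0, 0, -0.62, 0.08, -0.57, 0.0, 0.0, -0.0001, 0, -0.61, 0.08, -0.57, 0.0, 0.0001, 0.0, 0, -0.61, 0.09, -0.56, 0.0, 0.0, -0.0001, 0, -0.62, 0.08, -0.57, 0.0, 0.0001, 0.0, 0]
[-0.61, 0.09, -0.56, 0.0, 0.0, -0.0001, 0, -0.62, 0.08, -0.57, 0.0, 0.0001, 0.0, 0, -0.61, 0.09, -0.56, 0.0, 0.0, -0.0001, 0, -0.62, 0.08, -0.57, 0.0001, 0.0001, 0.0, 0, -0.61, 0.09, -0.56, 0.0, 0.0, -0.0001, 0]
end [ 0.3131 -0.0231  0.2527] rack [-0.2058 -0.0601]
```

Request:
step_arm:
  motion: [-0.6,0.1,-0.55,0,0,0,0,-0.6,0.1,-0.55,0,0,0,0,-0.6,0.1,-0.55,0,0,0,0,-0.6,0.1,-0.55,0,0,0,0,-0.6,0.1,-0.55,0,0,0,0]

```text
time_s: 7.65
tool_pos: [0.4745, -0.0317, 0.2015]
ee_rot: [[0.896, -0.151, 0.417], [-0.137, -0.989, -0.064], [0.422, -0.0, -0.907]]
force: [-0.1, -0.9, 0.2]
grip_width: 0.0006
gripper_force: 0.0
```

Request:
step_arm:
  motion: [-0.7,0.1,-0.5,0,0,0,0,-0.7,0.1,-0.5,0,0,0,0,-0.7,0.1,-0.5,0,0,0,0,-0.7,0.1,-0.5,0,0,0,0,-0.7,0.1,-0.5,0,0,0,0]

```text
time_s: 8.07
tool_pos: [0.3893, -0.0287, 0.2172]
ee_rot: [[0.896, -0.151, 0.417], [-0.137, -0.989, -0.064], [0.422, -0.0, -0.906]]
force: [1.1, -0.1, 0.1]
grip_width: 0.0003
gripper_force: 0.0
```

```bash
python3 - <<'E'
from h import *
s=robot.read_state();print(s["tool_pos"],rk(s["tool_pos"]))
im,W=pts("wrist");cv2.imwrite("pics/w2.png",im);np.savez("w2.npz",im=im,W=W)
E
```

```text
[ 0.38934102 -0.02873013  0.21720495] [-0.1295708  -0.05420008]
```

View pics/w2.png

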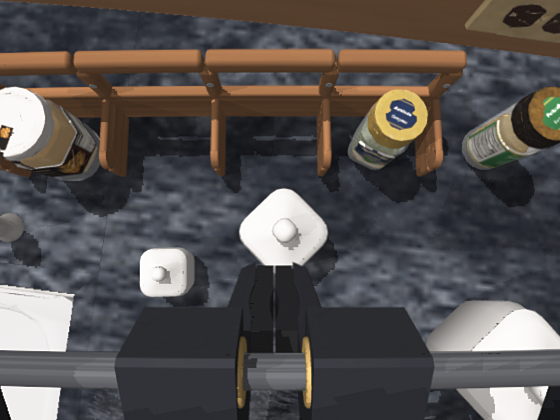

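The wrist view shows the pot as a diamond relative to the rack. Its knob is at (285,230), its corners are at (240,232), (285,190) and (327,232), and bay 3 opens between columns 218 and 325. I'll push with the two fingertips about 30 mm apart, which cradles either a corner or a flat.

```bash
python3 - <<'E'
from h import *
f=np.load("w2.npz");W=f["W"]
q=W[185:262,235:335].reshape(-1,3)
k=q[q[:,2]>.079];print("knob",len(k),k.mean(0),k[:,2].max(),rk(k.mean(0)))
for lo,hi in ((.03,.075),(.045,.075)):
    b=q[(q[:,2]>lo)&(q[:,2]<hi)];r=rk(b);print(len(b),r.min(0),r.max(0))
b=W[245:300,135:200].reshape(-1,3);b=b[b[:,2]>.01];print("small",rk(b).min(0),rk(b).max(0),b[:,2].max())
# rack check: dividers front tips
for c0,c1 in ((205,232),(312,335)):
    d=W[95:180,c0:c1].reshape(-1,3);d=d[(d[:,2]>.046)&(d[:,2]<.056)];print("div",rk(d).min(0),rk(d).max(0),len(d))
j=W[85:170,345:430].reshape(-1,3);j=j[(j[:,2]>.085)&(j[:,2]<.105)];print("jar",rk(j).min(0),rk(j).max(0),j[:,2].max())
P,R=tgt(-.185,-.06,.11,30);P2,_=tgt(-.185,-.06,.033,30)
plan([(P,R,8,35),(P2,R,7,35)])
E
```

```text
knob 458 [ 0.42308272 -0.04186374  0.08550554] 0.08966619767134637 [-0.09424453 -0.06214044]
4189 [-0.11901722 -0.10086605] [-0.05620764 -0.02425554]
4172 [-0.11901722 -0.09986236] [-0.05727736 -0.02432595]
small [-0.15072795  0.02027398] [-0.10688257  0.06334804] 0.06145421397696593
div [-0.03486579 -0.01708846] [0.02648408 0.00709147] 652
div [-0.034394   -0.10913296] [ 0.02640538 -0.08842733] 650
jar [-0.02802742 -0.17270177] [ 0.01417253 -0.13094717] 0.09894204800463596
[-0.59, 0.04, 0.38, 0.0, 0.0035, 0.0, 35, -0.6, 0.04, 0.37, 0.0, 0.0035, 0.0, 35, -0.6, 0.04, 0.37, 0.0, 0.0035, -0.0001, 35, -0.6, 0.04, 0.36, 0.0, 0.0035, 0.0, 35, -0.61, 0.04, 0.36, 0.0, 0.0036, -0.0001, 35]
[-0.61, 0.04, 0.35, 0.0, 0.0035, 0.0, 35, -0.61, 0.04, 0.34, 0.0, 0.0036, -0.0001, 35, -0.62, 0.03, 0.33, 0.0, 0.0035, 0.0, 35, -0.28, 0.0, 0.48, 0.0, 0.0, 0.0, 35, -0.27, 0.0, 0.48, 0.0, 0.0, 0.0, 35]
[-0.28, 0.0, 0.47, 0.0, 0.0, 0.0, 35, -0.27, 0.0, 0.48, 0.0, 0.0, 0.0, 35, -0.28, 0.0, 0.47, 0.0, 0.0, 0.0, 35, -0.27, 0.0, 0.48, 0.0, 0.0, 0.0, 35, -0.28, 0.0, 0.47, 0.0, 0.0, 0.0, 35]
end [ 0.3266 -0.0251  0.0451] rack [-0.1921 -0.06  ]
```

Request:
step_arm:
  motion: [-0.5,0.05,0.3,0,0.0035,0,35,-0.5,0.05,0.3,0,0.0035,0,35,-0.5,0.05,0.3,0,0.0035,0,35,-0.5,0.05,0.3,0,0.0035,0,35,-0.5,0.05,0.3,0,0.0035,0,35]

```text
time_s: 8.53
tool_pos: [0.3583, -0.0292, 0.1679]
ee_rot: [[0.871, -0.151, 0.467], [-0.133, -0.988, -0.072], [0.472, 0.0, -0.881]]
force: [0.9, 0.4, -0.2]
grip_width: 0.0303
gripper_force: 0.0
```

Request:
step_arm:
  motion: [-0.4,0.05,0.4,0,0.0035,0,35,-0.4,0.05,0.4,0,0.0035,0,35,-0.4,0.05,0.4,0,0.0035,0,35,0,0,0,0,0,0,35,0,0,0,0,0,0,35]

```text
time_s: 8.95
tool_pos: [0.3486, -0.0307, 0.1355]
ee_rot: [[0.856, -0.152, 0.494], [-0.132, -0.988, -0.075], [0.499, -0.001, -0.866]]
force: [0.3, 0.3, 0.5]
grip_width: 0.0307
gripper_force: 0.0
```

```bash
python3 - <<'E'
from h import *
s=robot.read_state();R=np.array(s["ee_rot"]);t=s["tool_pos"]+.014*R[:,2]
print(rk(t),t[2],np.degrees(np.arcsin(R[:2,2]@RX)))
P,R=tgt(-.165,-.062,.033,30)
plan([(P,R,9,35)])
E
```

```text
[-0.16255513 -0.06226116] 0.12336605320635763 29.951429940896976
[-0.26, 0.0, 0.43, 0.0, 0.0, -0.0001, 35, -0.26, 0.0, 0.43, 0.0, 0.0, -0.0001, 35, -0.26, 0.0, 0.43, 0.0, 0.0, -0.0001, 35, -0.26, 0.0, 0.43, 0.0, 0.0, -0.0001, 35, -0.26, 0.0, 0.43, 0.0, 0.0001, -0.0001, 35]
[-0.27, 0.0, 0.43, 0.0, 0.0, -0.0001, 35, -0.26, 0.0, 0.42, 0.0, 0.0001, -0.0001, 35, -0.27, -0.01, 0.43, 0.0, 0.0, -0.0001, 35, -0.26, 0.0, 0.42, 0.0001, 0.0001, -0.0001, 35]
end [ 0.3462 -0.0301  0.0452] rack [-0.172 -0.062]
```

Request:
step_arm:
  motion: [-0.26,0,0.43,0,0,0,35,-0.26,0,0.43,0,0,0,35,-0.26,0,0.43,0,0,0,35,-0.26,0,0.43,0,0,0,35,-0.26,0,0.43,0,0,0,35]

```text
time_s: 9.37
tool_pos: [0.3496, -0.03, 0.0934]
ee_rot: [[0.853, -0.149, 0.5], [-0.13, -0.989, -0.072], [0.505, -0.003, -0.863]]
force: [0.4, 1.0, -0.3]
grip_width: 0.0303
gripper_force: 0.0
```

Request:
step_arm:
  motion: [-0.26,0,0.43,0,0,0,35,-0.26,0,0.43,0,0,0,35,-0.26,0,0.43,0,0,0,35,-0.26,0,0.43,0,0,0,35,0,0,0,0,0,0,35]

```text
time_s: 9.78
tool_pos: [0.3501, -0.0283, 0.0646]
ee_rot: [[0.853, -0.146, 0.502], [-0.131, -0.989, -0.065], [0.506, -0.011, -0.862]]
force: [-0.7, -0.8, -0.2]
grip_width: 0.0311
gripper_force: 0.0
```

```bash
python3 - <<'E'
from h import *
s=robot.read_state();R=np.array(s["ee_rot"]);t=s["tool_pos"]+.014*R[:,2]
print(rk(t),t[2],s["force"],s["grip_width"])
im,W=pts("wrist");cv2.imwrite("pics/w3.png",im)
E
```

```text
[-0.16135444 -0.05947553] 0.05252100364691662 [-0.73292475 -0.78350816 -0.18260353] 0.031077401323865626
```

View pics/w3.png

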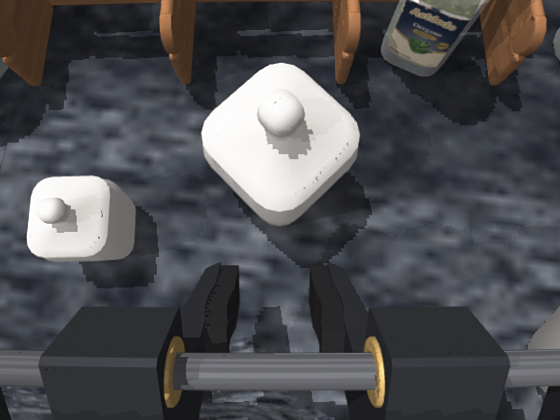

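The wrist view shows the pot's near corner at (278,222), pointing midway between the open fingers at (220,300) and (330,300). The arm stopped at tip height 0.052 with no contact force, so it's probably a joint range. I'll check the joints.

```bash
python3 - <<'E'
from h import *
s=robot.read_state();print(s["q"].round(3),s["tool_pos"],s["ee_rot"].round(3))
E
```

```text
[-0.587  0.354  2.465  2.174  0.276 -1.004] [ 0.34981807 -0.02797152  0.0648919 ] [[ 0.853 -0.146  0.501]
 [-0.131 -0.989 -0.064]
 [ 0.505 -0.011 -0.863]]
```

```bash
python3 - <<'E'
from h import *
P,R=tgt(-.140,-.062,.045,22);P2,_=tgt(-.140,-.062,.036,22)
plan([(P,R,5,35),(P2,R,4,35),(P2,R,1,35)])
E
```

```text
[0.17, 0.03, 0.18, -0.0008, -0.0093, -0.0001, 35, 0.17, 0.03, 0.17, -0.0008, -0.0093, -0.0001, 35, 0.18, 0.03, 0.17, -0.0008, -0.0093, -0.0001, 35, 0.18, 0.02, 0.16, -0.0007, -0.0092, -0.0001, 35, 0.19, 0.03, 0.16, -0.0008, -0.0093, -0.0001, 35]
[-0.04, 0.0, 0.1, 0.0, 0.0, 0.0, 35, -0.04, 0.0, 0.11, 0.0, 0.0, 0.0, 35, -0.04, 0.0, 0.1, 0.0, 0.0, 0.0, 35, -0.05, 0.0, 0.11, 0.0001, 0.0, 0.0, 35, 0.0, 0.0, 0.0, 0.0, 0.0, 0.0, 35]
end [ 0.3727 -0.0342  0.0489] rack [-0.1453 -0.0621]
```

Request:
step_arm:
  motion: [0.18,0.03,0.16,-0.0008,-0.009,0,35,0.18,0.03,0.16,-0.0008,-0.009,0,35,0.18,0.03,0.16,-0.0008,-0.009,0,35,0.18,0.03,0.16,-0.0008,-0.009,0,35,0.18,0.03,0.16,-0.0008,-0.009,0,35]

```text
time_s: 10.25
tool_pos: [0.3644, -0.0311, 0.0621]
ee_rot: [[0.896, -0.144, 0.42], [-0.136, -0.989, -0.05], [0.422, -0.013, -0.906]]
force: [0.5, 0.3, 0.1]
grip_width: 0.0306
gripper_force: 0.0
```

```bash
python3 - <<'E'
from h import *
s=robot.read_state();R=np.array(s["ee_rot"]);t=s["tool_pos"]+.014*R[:,2]
print(rk(t),t[2],s["q"].round(3),np.degrees(np.arcsin(R[:2,2]@RX)),s["force"])
P2,R=tgt(-.140,-.062,.036,22)
plan([(P2,R,4,35),(P2,R,1,35)])
E
```

```text
[-0.14796877 -0.06006701] 0.04944497714953148 [-0.53   0.339  2.352  1.302  0.177 -0.075] 24.98855089347061 [0.54834406 0.32602298 0.05234433]
[0.03, 0.02, 0.19, -0.0011, -0.0042, 0.0, 35, 0.03, 0.03, 0.2, -0.0011, -0.0041, 0.0, 35, 0.03, 0.02, 0.19, -0.0011, -0.0042, -0.0001, 35, 0.04, 0.02, 0.2, -0.001, -0.0041, 0.0, 35, 0.0, 0.0, 0.0, 0.0, 0.0, 0.0, 35]
end [ 0.3727 -0.034   0.0489] rack [-0.1452 -0.0619]
```

```bash
python3 - <<'E'
from h import *
P,R=tgt(-.148,-.062,.052,12);P2,_=tgt(-.143,-.062,.039,12)
plan([(P,R,10,35),(P2,R,4,35),(P2,R,1,35)])
E
```

```text
[0.02, 0.01, -0.01, -0.0004, -0.0072, 0.0, 35, 0.02, 0.01, -0.01, -0.0004, -0.0072, 0.0, 35, 0.02, 0.01, -0.01, -0.0004, -0.0072, 0.0, 35, 0.02, 0.01, -0.01, -0.0004, -0.0072, 0.0, 35, 0.02, 0.01, -0.01, -0.0005, -0.0072, 0.0, 35]
[0.02, 0.01, -0.01, -0.0004, -0.0072, 0.0001, 35, 0.02, 0.01, -0.01, -0.0005, -0.0072, 0.0, 35, 0.02, 0.01, -0.02, -0.0004, -0.0073, 0.0001, 35, 0.02, 0.0, -0.01, -0.0005, -0.0072, 0.0, 35, 0.02, 0.01, -0.02, -0.0004, -0.0073, 0.0001, 35]
[0.03, 0.0, 0.17, 0.0, 0.0, 0.0, 35, 0.03, 0.0, 0.17, 0.0, 0.0, 0.0, 35, 0.02, 0.0, 0.17, 0.0, 0.0, 0.0, 35, 0.03, 0.0, 0.18, 0.0, 0.0, 0.0, 35, 0.0, 0.0, 0.0, 0.0, 0.0, 0.0, 35]
end [ 0.3721 -0.0341  0.0527] rack [-0.1458 -0.0621]
```

Request:
step_arm:
  motion: [0.02,0.01,-0.01,-0.0004,-0.0072,0,35,0.02,0.01,-0.01,-0.0004,-0.0072,0,35,0.02,0.01,-0.01,-0.0004,-0.0072,0,35,0.02,0.01,-0.01,-0.0004,-0.0072,0,35,0.02,0.01,-0.01,-0.0004,-0.0072,0,35]

```text
time_s: 10.67
tool_pos: [0.3654, -0.032, 0.0636]
ee_rot: [[0.933, -0.146, 0.328], [-0.141, -0.989, -0.041], [0.33, -0.008, -0.944]]
force: [0.2, 0.6, -0.5]
grip_width: 0.0308
gripper_force: 0.0
```

Request:
step_arm:
  motion: [0.02,0.01,-0.01,-0.0004,-0.0072,0,35,0.02,0.01,-0.01,-0.0004,-0.0072,0,35,0.02,0.01,-0.01,-0.0004,-0.0072,0,35,0.02,0.01,-0.01,-0.0004,-0.0072,0,35,0.02,0.01,-0.01,-0.0004,-0.0072,0,35]

```text
time_s: 11.08
tool_pos: [0.3669, -0.0335, 0.0653]
ee_rot: [[0.964, -0.149, 0.22], [-0.145, -0.989, -0.033], [0.222, -0.001, -0.975]]
force: [0.2, 0.2, -0.4]
grip_width: 0.0309
gripper_force: 0.0
```

```bash
cat >> h.py <<'E'
def rep():
    s=robot.read_state();R=np.array(s["ee_rot"]);t=s["tool_pos"]+.014*R[:,2]
    print("t",s["time_s"],"tip",rk(t).round(4),t[2].round(4),"q",s["q"].round(2),"tilt",np.degrees(np.arcsin(R[:2,2]@RX)).round(1),"yaw",np.degrees(np.arctan2(-R[1,1]*0+R[0,1],-R[1,1])).round(1),"roll",R[2,1].round(3),"F",s["force"].round(1))
E
python3 - <<'E'
from h import *
rep()
P2,R=tgt(-.143,-.062,.039,12)
plan([(P2,R,4,35),(P2,R,1,35)])
E
```

```text
t 11.0833 tip [-0.148  -0.0623] 0.0516 q [-0.46  0.32  2.19  0.17  0.42  1.11] tilt 12.8 yaw -8.6 roll -0.001 F [ 0.2  0.2 -0.4]
[0.03, 0.0, 0.17, -0.0001, -0.0011, 0.0001, 35, 0.03, 0.0, 0.17, 0.0, -0.0012, 0.0, 35, 0.03, -0.01, 0.16, -0.0001, -0.0011, 0.0001, 35, 0.03, 0.0, 0.17, 0.0, -0.0012, 0.0, 35, 0.0, 0.0, 0.0, 0.0, 0.0, 0.0, 35]
end [ 0.3721 -0.0341  0.0527] rack [-0.1458 -0.0621]
```

Request:
step_arm:
  motion: [0.02,0,0.2,0,0,0,35,0.02,0,0.2,0,0,0,35,0.02,0,0.2,0,0,0,35,0.02,0,0.2,0,0,0,35,0,0,0,0,0,0,35]

```text
time_s: 11.5
tool_pos: [0.3712, -0.033, 0.0482]
ee_rot: [[0.965, -0.147, 0.218], [-0.145, -0.989, -0.027], [0.22, -0.005, -0.976]]
force: [-0.0, 0.0, -0.1]
grip_width: 0.0308
gripper_force: 0.0
```

```bash
python3 - <<'E'
from h import *
rep()
P2,R=tgt(-.125,-.062,.036,12);P3,R3=tgt(-.085,-.0505,.036,16);P4,R4=tgt(-.06,-.0495,.036,22)
plan([(P2,R,5,35),(P3,R3,15,35),(P4,R4,10,35)])
E
```

```text
t 11.5 tip [-0.1438 -0.0611] 0.0345 q [-0.46  0.38  2.2   0.2   0.36  1.08] tilt 12.7 yaw -8.5 roll -0.005 F [-0.   0.  -0.1]
[0.19, 0.01, 0.03, -0.0004, -0.0008, 0.0001, 35, 0.19, 0.01, 0.03, -0.0004, -0.0008, 0.0001, 35, 0.19, 0.01, 0.02, -0.0004, -0.0008, 0.0001, 35, 0.19, 0.01, 0.02, -0.0003, -0.0007, 0.0, 35, 0.18, 0.0, 0.03, -0.0004, -0.0008, 0.0001, 35]
[0.13, -0.04, 0.03, 0.0, 0.0015, 0.0, 35, 0.13, -0.04, 0.03, 0.0, 0.0015, 0.0, 35, 0.13, -0.04, 0.03, 0.0, 0.0015, 0.0, 35, 0.13, -0.04, 0.03, 0.0, 0.0015, 0.0, 35, 0.13, -0.04, 0.03, 0.0, 0.0015, 0.0, 35]
[0.13, -0.04, 0.03, 0.0, 0.0015, 0.0, 35, 0.12, -0.04, 0.03, 0.0, 0.0015, 0.0, 35, 0.12, -0.04, 0.03, 0.0, 0.0015, 0.0, 35, 0.13, -0.04, 0.03, 0.0, 0.0015, 0.0, 35, 0.12, -0.04, 0.03, 0.0, 0.0015, 0.0, 35]
[0.12, -0.03, 0.03, 0.0, 0.0015, 0.0, 35, 0.13, -0.04, 0.04, 0.0, 0.0014, 0.0, 35, 0.12, -0.03, 0.04, 0.0, 0.0015, 0.0, 35, 0.13, -0.04, 0.03, 0.0, 0.0014, 0.0, 35, 0.12, -0.03, 0.04, 0.0001, 0.0015, 0.0, 35]
[0.11, -0.01, 0.03, 0.0, 0.0033, 0.0, 35, 0.11, 0.0, 0.04, 0.0, 0.0033, 0.0, 35, 0.11, -0.01, 0.04, 0.0, 0.0033, 0.0, 35, 0.11, 0.0, 0.04, 0.0, 0.0033, 0.0, 35, 0.11, -0.01, 0.04, 0.0, 0.0033, 0.0, 35]
[0.11, 0.0, 0.04, 0.0, 0.0034, 0.0, 35, 0.11, -0.01, 0.04, 0.0, 0.0033, 0.0, 35, 0.12, 0.0, 0.04, 0.0, 0.0034, 0.0, 35, 0.11, -0.01, 0.04, 0.0, 0.0033, 0.0, 35, 0.11, 0.0, 0.05, 0.0, 0.0034, 0.0, 35]
end [ 0.4536 -0.0337  0.049 ] rack [-0.0653 -0.0495]
```

Request:
step_arm:
  motion: [0.19,0.01,0.03,-0.0004,0,0,35,0.19,0.01,0.03,-0.0004,0,0,35,0.19,0.01,0.02,-0.0004,0,0,35,0.19,0.01,0.02,-0.0004,0,0,35,0.19,0,0.02,-0.0004,0,0,35]

```text
time_s: 11.92
tool_pos: [0.3903, -0.0366, 0.0508]
ee_rot: [[0.965, -0.148, 0.218], [-0.144, -0.989, -0.033], [0.22, 0.001, -0.975]]
force: [-1.0, -0.7, -0.1]
grip_width: 0.0311
gripper_force: 0.6
```

Request:
step_arm:
  motion: [0.15,-0.03,0.03,0,0,0,35,0.15,-0.03,0.03,0,0,0,35,0.15,-0.03,0.03,0,0,0,35,0,0,0,0,0,0,35,0,0,0,0,0,0,35]

```text
time_s: 12.33
tool_pos: [0.3995, -0.0361, 0.0509]
ee_rot: [[0.965, -0.148, 0.218], [-0.144, -0.989, -0.033], [0.221, 0.001, -0.975]]
force: [-0.9, 1.1, -0.9]
grip_width: 0.0308
gripper_force: 0.4
```

```bash
cat >> h.py <<'E'
def pot():
    for cam in ("top","side"):
        im,W=pts(cam);r=rk(W)
        near=(abs(r[...,0]+.055)<.085)&(abs(r[...,1]+.055)<.052)
        hsv=cv2.cvtColor(im,cv2.COLOR_BGR2HSV);wh=(hsv[...,1]<70)&(hsv[...,2]>90)
        k=near&wh&(W[...,2]>.079)&(W[...,2]<.094);b=near&wh&(W[...,2]>.045)&(W[...,2]<.075)
        print(cam,"knob",k.sum(),rk(np.median(W[k],0)).round(4) if k.sum() else "", "body",b.sum(),r[b].min(0).round(4) if b.sum() else "",r[b].max(0).round(4) if b.sum() else "")
    return im
E
python3 - <<'E'
from h import *
rep();pot()
im,W=pts("wrist");cv2.imwrite("pics/w4.png",im)
E
```

```text
t 12.3333 tip [-0.1153 -0.06  ] 0.0373 q [-0.42  0.4   2.12  0.15  0.42  1.17] tilt 12.8 yaw -8.5 roll 0.001 F [-0.9  1.1 -0.9]
top knob 61 [-0.0798 -0.0582] body 634 [-0.1036 -0.0957] [-0.0425 -0.02  ]
side knob 64 [-0.0775 -0.0648] body 812 [-0.1179 -0.1015] [-0.0402 -0.0301]
```

View pics/w4.png

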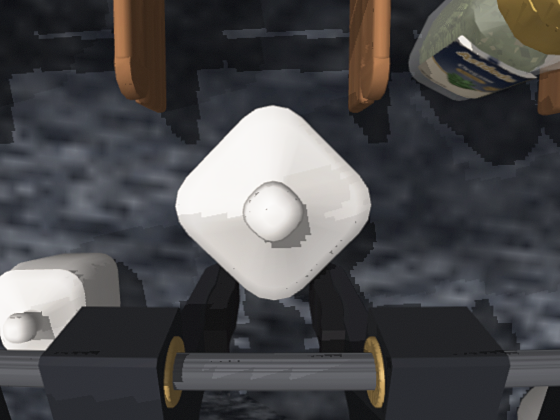

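The pot's corner sits cradled between the two fingertips, with the knob at (273,212), and it slides at about 1 N. The bay mouth spans columns 165-350, so it needs about 10 mm to the left.

```bash
python3 - <<'E'
from h import *
P3,R3=tgt(-.080,-.049,.036,18)
plan([(P3,R3,14,35),(P3,R3,1,35)])
E
```

```text
[0.12, -0.04, 0.03, 0.0, 0.0021, 0.0, 35, 0.12, -0.04, 0.03, 0.0, 0.0021, 0.0, 35, 0.12, -0.04, 0.03, 0.0, 0.0021, 0.0, 35, 0.12, -0.04, 0.04, 0.0, 0.0021, 0.0, 35, 0.12, -0.04, 0.04, 0.0, 0.0021, 0.0, 35]
[0.12, -0.04, 0.04, 0.0, 0.0021, 0.0001, 35, 0.11, -0.04, 0.04, 0.0, 0.0021, 0.0, 35, 0.11, -0.04, 0.04, 0.0, 0.0021, 0.0001, 35, 0.12, -0.04, 0.04, 0.0, 0.0021, 0.0, 35, 0.11, -0.04, 0.04, 0.0, 0.002, 0.0001, 35]
[0.12, -0.04, 0.04, 0.0, 0.0021, 0.0, 35, 0.11, -0.04, 0.04, 0.0, 0.002, 0.0001, 35, 0.11, -0.03, 0.04, 0.0, 0.0021, 0.0, 35, 0.12, -0.04, 0.04, 0.0001, 0.002, 0.0001, 35, 0.0, 0.0, 0.0, 0.0, 0.0, 0.0, 35]
end [ 0.4349 -0.0303  0.0493] rack [-0.0843 -0.049 ]
```

Request:
step_arm:
  motion: [0.12,-0.04,0.03,0,0.002,0,35,0.12,-0.04,0.03,0,0.002,0,35,0.12,-0.04,0.03,0,0.002,0,35,0.12,-0.04,0.04,0,0.002,0,35,0.12,-0.04,0.04,0,0.002,0,35]

```text
time_s: 12.9
tool_pos: [0.4126, -0.0339, 0.0504]
ee_rot: [[0.957, -0.148, 0.249], [-0.143, -0.989, -0.038], [0.252, 0.001, -0.968]]
force: [-0.6, -0.1, 0.3]
grip_width: 0.031
gripper_force: 0.8
```

Request:
step_arm:
  motion: [0.12,-0.04,0.04,0,0.002,0,35,0.12,-0.04,0.04,0,0.002,0,35,0.12,-0.04,0.04,0,0.002,0,35,0.12,-0.04,0.04,0,0.002,0,35,0.12,-0.04,0.04,0,0.002,0,35]

```text
time_s: 13.32
tool_pos: [0.4256, -0.0319, 0.0497]
ee_rot: [[0.949, -0.148, 0.279], [-0.142, -0.989, -0.042], [0.282, 0.001, -0.959]]
force: [-2.0, -0.5, 1.4]
grip_width: 0.0309
gripper_force: 1.1
```

Request:
step_arm:
  motion: [0.12,-0.04,0.04,0,0.002,0,35,0.12,-0.04,0.04,0,0.002,0,35,0.1,-0.04,0.04,0,0.002,0,35,0.1,-0.04,0.04,0,0.002,0,35,0,0,0,0,0,0,35]

```text
time_s: 13.73
tool_pos: [0.4355, -0.0301, 0.0492]
ee_rot: [[0.941, -0.148, 0.303], [-0.141, -0.989, -0.046], [0.306, 0.001, -0.952]]
force: [-0.9, -0.3, 0.6]
grip_width: 0.0309
gripper_force: 0.5
```

```bash
python3 - <<'E'
from h import *
rep();pot()
im,W=pts("wrist");cv2.imwrite("pics/w5.png",im)
P3,R3=tgt(-.053,-.0495,.036,23)
plan([(P3,R3,14,35),(P3,R3,1,35)])
E
```

```text
t 13.7333 tip [-0.0794 -0.0487] 0.0359 q [-0.38  0.43  2.09  0.22  0.33  1.14] tilt 17.8 yaw -8.5 roll 0.001 F [-0.9 -0.3  0.6]
top knob 62 [-0.0435 -0.0476] body 668 [-0.0728 -0.0851] [-0.0085 -0.0096]
side knob 61 [-0.0428 -0.0538] body 805 [-0.0818 -0.09  ] [-0.0051 -0.0079]
[0.09, 0.0, 0.03, 0.0, 0.0021, 0.0, 35, 0.09, 0.0, 0.03, 0.0, 0.0021, 0.0, 35, 0.08, 0.0, 0.03, 0.0, 0.0021, 0.0, 35, 0.09, 0.0, 0.03, 0.0, 0.002, 0.0, 35, 0.08, 0.0, 0.03, 0.0, 0.0021, 0.0001, 35]
[0.08, 0.0, 0.03, 0.0, 0.002, 0.0, 35, 0.09, 0.0, 0.03, 0.0, 0.0021, 0.0001, 35, 0.08, 0.01, 0.03, 0.0, 0.002, 0.0, 35, 0.08, 0.0, 0.03, 0.0, 0.0021, 0.0001, 35, 0.09, 0.01, 0.04, 0.0, 0.002, 0.0, 35]
[0.08, 0.0, 0.04, 0.0, 0.0021, 0.0001, 35, 0.09, 0.01, 0.03, 0.0, 0.002, 0.0, 35, 0.08, 0.0, 0.04, 0.0, 0.0021, 0.0001, 35, 0.09, 0.01, 0.04, 0.0, 0.002, 0.0, 35, 0.0, 0.0, 0.0, 0.0, 0.0, 0.0, 35]
end [ 0.4605 -0.0348  0.0488] rack [-0.0583 -0.0496]
```

View pics/w5.png

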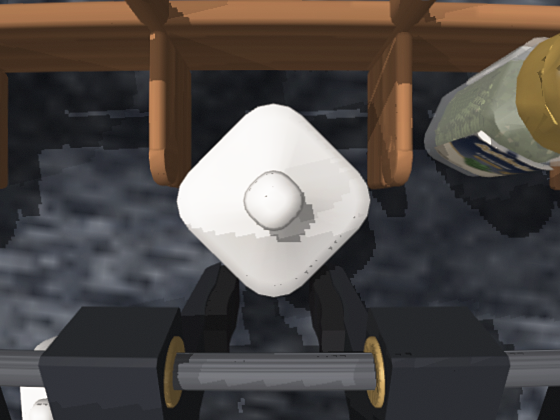

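The pot is at the bay mouth, with its corners at columns 178 and 370. It sits centred between the divider tops' inner edges at about 165 and 385, so I'll push straight on.

Request:
step_arm:
  motion: [0.09,0,0.03,0,0.002,0,35,0.09,0,0.03,0,0.002,0,35,0.09,0,0.03,0,0.002,0,35,0.09,0,0.03,0,0.002,0,35,0.09,0.01,0.03,0,0.002,0,35]

```text
time_s: 14.3
tool_pos: [0.4446, -0.0317, 0.0492]
ee_rot: [[0.932, -0.148, 0.332], [-0.139, -0.989, -0.05], [0.336, 0.001, -0.942]]
force: [-1.5, 1.3, -0.3]
grip_width: 0.0306
gripper_force: 0.7
```

Request:
step_arm:
  motion: [0.08,0,0.03,0,0.002,0,35,0.08,0,0.03,0,0.002,0,35,0.08,0.01,0.03,0,0.002,0,35,0.08,0,0.03,0,0.002,0,35,0.08,0.01,0.03,0,0.002,0,35]

```text
time_s: 14.72
tool_pos: [0.453, -0.0334, 0.0492]
ee_rot: [[0.921, -0.148, 0.361], [-0.138, -0.989, -0.055], [0.365, 0.001, -0.931]]
force: [-0.6, 0.2, -0.5]
grip_width: 0.0305
gripper_force: 0.7
```

```bash
python3 - <<'E'
from h import *
rep();pot()
P3,R3=tgt(-.050,-.0495,.036,24)
plan([(P3,R3,10,35)])
E
```

```text
t 14.7167 tip [-0.0608 -0.0493] 0.0361 q [-0.38  0.44  2.08  0.33  0.26  1.04] tilt 21.4 yaw -8.5 roll 0.001 F [-0.6  0.2 -0.5]
top knob 57 [-0.0263 -0.0469] body 694 [-0.0582 -0.0846] [ 0.0112 -0.01  ]
side knob 68 [-0.0236 -0.0543] body 798 [-0.0631 -0.0894] [ 0.0127 -0.0037]
[0.05, 0.0, 0.02, 0.0, 0.0014, 0.0, 35, 0.05, 0.0, 0.02, 0.0, 0.0014, 0.0001, 35, 0.05, 0.0, 0.02, 0.0, 0.0014, 0.0, 35, 0.04, 0.0, 0.02, 0.0, 0.0014, 0.0001, 35, 0.05, 0.0, 0.02, 0.0, 0.0015, 0.0, 35]
[0.04, 0.0, 0.02, 0.0, 0.0014, 0.0001, 35, 0.05, 0.0, 0.02, 0.0, 0.0015, 0.0, 35, 0.04, 0.0, 0.02, 0.0, 0.0014, 0.0001, 35, 0.05, 0.0, 0.03, 0.0, 0.0015, 0.0, 35, 0.04, 0.01, 0.02, 0.0, 0.0014, 0.0001, 35]
end [ 0.463  -0.0352  0.0488] rack [-0.0557 -0.0496]
```

Request:
step_arm:
  motion: [0.07,0,0.027,0,0,0,35,0.07,0,0.027,0,0,0,35,0.07,0,0.027,0,0,0,35,0.07,0,0.027,0,0,0,35,0.07,0,0.027,0,0,0,35]

```text
time_s: 15.23
tool_pos: [0.4605, -0.0346, 0.0492]
ee_rot: [[0.921, -0.148, 0.361], [-0.138, -0.989, -0.055], [0.365, 0.001, -0.931]]
force: [-0.8, 0.7, -0.3]
grip_width: 0.031
gripper_force: 0.7
```

Request:
step_arm:
  motion: [0.05,0,0.018,0,0,0,35,0.05,0,0.018,0,0,0,35,0.05,0,0.018,0,0,0,35,0,0,0,0,0,0,35,0,0,0,0,0,0,35]

```text
time_s: 15.65
tool_pos: [0.4635, -0.035, 0.0493]
ee_rot: [[0.921, -0.148, 0.361], [-0.138, -0.989, -0.055], [0.365, 0.001, -0.931]]
force: [-1.2, -0.1, -1.9]
grip_width: 0.0309
gripper_force: 0.5
```

```bash
python3 - <<'E'
from h import *
rep();pot()
E
```

```text
t 15.65 tip [-0.0502 -0.0493] 0.0363 q [-0.37  0.45  2.05  0.3   0.28  1.08] tilt 21.4 yaw -8.5 roll 0.001 F [-1.2 -0.1 -1.9]
top knob 58 [-0.0153 -0.0471] body 685 [-0.0468 -0.085 ] [ 0.0219 -0.0106]
side knob 71 [-0.0139 -0.0545] body 794 [-0.0518 -0.0886] [ 0.0211 -0.0037]
```

Request:
step_arm:
  motion: [0.047,0,0.018,0,0,0,35,0.047,0,0.018,0,0,0,35,0,0,0,0,0,0,35,0,0,0,0,0,0,35,0,0,0,0,0,0,35]

```text
time_s: 16.17
tool_pos: [0.4651, -0.0351, 0.0491]
ee_rot: [[0.921, -0.148, 0.36], [-0.138, -0.989, -0.054], [0.364, 0.0, -0.931]]
force: [-4.5, 1.5, -0.3]
grip_width: 0.0308
gripper_force: 1.6
```

Request:
step_arm:
  motion: [0.047,0,0.018,0,0,0,35,0,0,0,0,0,0,35,0,0,0,0,0,0,35,0,0,0,0,0,0,35,0,0,0,0,0,0,35]

```text
time_s: 16.58
tool_pos: [0.4655, -0.035, 0.0489]
ee_rot: [[0.922, -0.148, 0.359], [-0.138, -0.989, -0.054], [0.363, -0.0, -0.932]]
force: [-6.2, 0.2, -0.6]
grip_width: 0.0311
gripper_force: 2.8
```

```bash
python3 - <<'E'
from h import *
rep();pot()
E
```

```text
t 16.5833 tip [-0.0482 -0.049 ] 0.0359 q [-0.37  0.46  2.05  0.29  0.29  1.08] tilt 21.3 yaw -8.5 roll -0.0 F [-6.2  0.2 -0.6]
top knob 59 [-0.0136 -0.0469] body 679 [-0.0444 -0.0846] [ 0.0225 -0.0088]
side knob 68 [-0.0125 -0.0532] body 789 [-0.0518 -0.0891] [ 0.0215 -0.0031]
```

Request:
step_arm:
  motion: [-0.1,0,-0.04,0,0,0,35,-0.2,0,-0.08,0,0,0,35,-0.4,0,-0.16,0,0,0,35,-0.5,0,-0.2,0,0,0,35,-0.5,0,-0.2,0,0,0,35]

```text
time_s: 17.1
tool_pos: [0.4304, -0.0304, 0.05]
ee_rot: [[0.92, -0.148, 0.363], [-0.137, -0.989, -0.056], [0.367, 0.002, -0.93]]
force: [-0.5, -0.5, 1.2]
grip_width: 0.0311
gripper_force: 0.0
```

Request:
step_arm:
  motion: [-0.5,0,-0.2,0,0,0,35,-0.2,0,-0.4,0,0,0,35,0.25,0,-0.6,0,0,0,35,0.3,0,-0.8,0,0,0,35,0.3,0,-0.8,0,0,0,35]

```text
time_s: 17.52
tool_pos: [0.4128, -0.0279, 0.104]
ee_rot: [[0.921, -0.149, 0.361], [-0.138, -0.989, -0.056], [0.365, 0.002, -0.931]]
force: [-0.5, 0.0, -0.1]
grip_width: 0.0308
gripper_force: 0.0
```

Request:
step_arm:
  motion: [0.3,0,-0.8,0,0,0,35,0.3,0,-0.8,0,0,0,35,0.3,0,-0.8,0,0,0,35,0.3,0,-0.8,0,0,0,35,0,0,0,0,0,0,35]

```text
time_s: 17.93
tool_pos: [0.413, -0.0279, 0.1746]
ee_rot: [[0.918, -0.149, 0.367], [-0.137, -0.989, -0.058], [0.371, 0.003, -0.929]]
force: [-0.4, -0.2, -0.3]
grip_width: 0.0307
gripper_force: 0.0
```

```bash
python3 - <<'E'
from h import *
rep();pot()
im,W=pts("wrist")
im2,_=pts("top")
cv2.imwrite("pics/f.png",np.hstack([cv2.resize(im,(400,300)),cv2.resize(im2[130:310,170:430],(400,277))[:277].repeat(1,0) if 0 else cv2.resize(im2[130:310,170:430],(400,300))]))
E
```

```text
t 17.9333 tip [-0.1011 -0.0499] 0.1616 q [-0.41  0.11  2.01  0.15  0.66  1.21] tilt 21.8 yaw -8.6 roll 0.003 F [-0.4 -0.2 -0.3]
top knob 61 [-0.0138 -0.047 ] body 715 [-0.0502 -0.0845] [ 0.0254 -0.0088]
side knob 64 [-0.0126 -0.0534] body 793 [-0.0507 -0.0885] [ 0.0217 -0.004 ]
```

View pics/f.png

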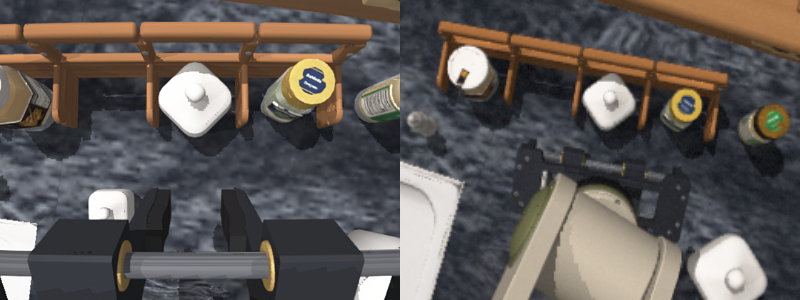

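The pot stands upright in bay 3 against the backboard, with its knob at (195,90) in the left half of the picture. The bystanders are where they were and the gripper is clear, so I'm handing in.

```bash
python3 -c "
from station import robot
print(robot.job_done())"
```

```text
the job is handed in; nothing more can be done
None
```

I ran the closed fingertips along rails 1, 2 and 3 in order, then pushed the middle-sized sugar pot upright into the third bay against the backboard, let go, and handed in at about 18 s; the last pictures show the jars and the mill where they stood.

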